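# Clear the tile-painting bench: hang the test tiles, lock the glaze jars away

### The arm

A 7-joint arm with a two-finger parallel gripper is mounted at the origin on the work surface. World frame = base frame: x ahead of the robot, y to its left, z up, the work surface at z = 0. Lengths are in m, angles in rad, forces in N, time in s.
With the tool pointing down it reaches from about 0.35 to 0.775 m from the base axis. Payload 3.1 kg.
Tool frame: the origin (TCP) lies on the centre line of the jaws, within the pads' length; the fingertips stand arm.tip_extent ahead of it and the grasp point (between the pads) lies 2 mm behind it (arm.tip_extent is the distance from the TCP to the fingertips, in m); z points along the fingers, y is the line along which they close (so a half turn about z gives the same grasp; the last joint's range is limited). The gripper opens to 85 mm and grips with 20 to 120 N. Pads are 22 mm wide; open, the fingers measure 114 mm over their backs; the gripper's body (76 mm by 85 mm) begins 54 mm behind the grasp point. The pads swing forward as they close: fully open they stand 13 mm farther back than shut.
Start: joints at [1.125, 0.311, 0.014, 1.512, -0.004, 1.319, -0.027], TCP at [0.216, -0.506, 0.248] pointing down, gripper open.
Joint ranges: [-2.7, 2.7], [-0.3, 1.91], [-1.27, 1.3], [0.12, 2.57], [-1.44, 4.58], [0.2, 2.03], [-3.05, 3.05]. Speed limits (rad/s): [2.79, 2.79, 3.14, 3.14, 3.14, 3.14, 3.14].

### API

Orientations are given as a unit quaternion [x, y, z, w].
In Python, from plant import arm gives the robot as it stands. Calls block until the motion is done:
- arm.movep(position, orientation): joint-space move of the TCP to a pose.
- arm.servo_line(position, rate=0.15, rotation=None): straight line of the TCP; rotation=None keeps the orientation; rate is the mean speed in m/s.
- arm.movej(angles): joint-space move.
- arm.release() and arm.clamp(): open the fingers fully, or close them until they stop; the grip force is fixed at half the most.
- arm.dwell(seconds).
- arm.inverse_kinematics(position, orientation): joint angles nearest the present ones, or None.
- arm.get_obs(): the state.
- arm.grab_frame(name): name is "scene" or "top"; returns a dict with "color" (420x560x3 uint8, red, green, blue), "mtx" (3x3 intrinsics, pixels), "rvec" (rotation vector, rad) and "tvec" (3), from world to camera coordinates, as OpenCV has them. Camera axes: x right, y down, z forward; pixel columns grow to the right and rows downward; lengths in m; the calibration is good to about 2 mm. A picture is of the moment at which its call begins. There is no depth.
A pose or a line that the arm cannot do raises arm.MotionError and nothing moves.
- arm.close_job(): hands the job in; it is judged then, once.
Trained networks look in the newest picture that a camera, given by its name, has taken for a name from the list of things; names that differ only in an ending like _2 or _b are one class to them, and where a whole thing is asked for, a point or a joint stands for the part that bears it (a point fixed in the world has none). Each returns a list of dicts, best first, with "conf" (0 to 1); they miss things now and then, are a little off and sometimes report something else, mostly with a low value. They report only what shows in the picture. A call takes as long as a camera call. They do not tell look-alikes from the thing itself.
- arm.find_in(camera, name): "xy" ([column, row] in pixels, amid what is visible of it).
- arm.pinpoint(camera, name): "xy" ([column, row] in pixels: a listed point, or the origin of a listed thing).
The state is a dict: "time_s": time; "joints": joint angles; "joint_vel": joint speeds; "effort": joint torques, N m; "ee_pos": TCP position; "orientation": TCP orientation; "wrist_force": force on the tool from outside, world axes, zero at the start; "wrist_torque": the same for the moment, N m; "opening": finger opening in m; "grip_force": force on a finger pad.
Only numpy, scipy, OpenCV 4.12 (cv2) and the standard library are available. Lean on these libraries where they do the work, as an engineer would, in place of code of your own. Each camera call takes 0.05 s, during which the arm holds its last target. There are 200 camera calls.

### The job

Put the things of the tile-painting session away: hang every glaze test tile from the cooling rack by its eye on the display stand, one tile to a peg and well onto the peg. Stand the two low glaze jars from between the robot and the stand upright in the open drawer of the chest, push the drawer fully shut, then lock it by dropping the steel lock pin fully home in the hole in the chest's top. Leave the brush pot, the bowl, the flat painted tile and all else where it is.

Things in the scene. Friction and masses are not known exactly. Their poses are not given: they have to be found in the camera images.
- tile0: glaze test tile, white ceramic, 8 mm thick, both faces alike, 0.14 kg, upright in a rack slot at the start. Body 75 mm wide, 85 mm high; on top a centred grip tab 30 mm wide, 25 mm high (110 mm in all). Eye: 22 mm round hole, centre 67 mm above the bottom edge. Origin: centre of the bottom edge; x = through its thickness (eye axis), y = width, z = up. None if absent (2 or 3 tiles are present).
- tile1: glaze test tile, white ceramic, 8 mm thick, both faces alike, 0.14 kg, upright in a rack slot at the start. Body 75 mm wide, 85 mm high; on top a centred grip tab 30 mm wide, 25 mm high (110 mm in all). Eye: 22 mm round hole, centre 67 mm above the bottom edge. Origin: centre of the bottom edge; x = through its thickness (eye axis), y = width, z = up. None if absent (2 or 3 tiles are present).
- tile2: glaze test tile, white ceramic, 8 mm thick, both faces alike, 0.14 kg, upright in a rack slot at the start. Body 75 mm wide, 85 mm high; on top a centred grip tab 30 mm wide, 25 mm high (110 mm in all). Eye: 22 mm round hole, centre 67 mm above the bottom edge. Origin: centre of the bottom edge; x = through its thickness (eye axis), y = width, z = up. None if absent (2 or 3 tiles are present).
- eye0 (a point): centre of the eye of tile0 (on its mid-thickness); None if the tile is absent
- eye1 (a point): centre of the eye of tile1 (on its mid-thickness); None if the tile is absent
- eye2 (a point): centre of the eye of tile2 (on its mid-thickness); None if the tile is absent
- rack: plywood cooling rack, fixed: base 200 mm (x) x 80 mm (y) x 12 mm, three slots across it at x = -65, 0, +65 mm. Each slot is 11 mm wide (x) between walls 8 mm thick reaching 40 mm above the table; a tile stands in it on the base, 12 mm above the table, its thickness along the rack's x. Origin: centre of the underside, z up.
- stand: wooden display stand, fixed: base 90 mm (x) x 300 mm (y) x 15 mm, two posts, a rail along y 90 to 120 mm above the table, its front face at x = +15 mm. Three steel pegs, 10 mm diameter, 57 mm long, point from that face to -x (the robot) at y = -95, 0, +95 mm, rising 8 degrees to their free ends at x = -42 mm, 122 mm above the table. Origin: centre of the underside, z up.
- peg0 (a point): point on the axis of a peg of the stand at y = -95 mm, 25 mm out from the rail's face (32 mm short of the free end), 118.5 mm above the table; the eye of a hung tile should come near this point (it then rests about 6 mm lower)
- peg1 (a point): point on the axis of a peg of the stand at y = 0 mm, 25 mm out from the rail's face (32 mm short of the free end), 118.5 mm above the table; the eye of a hung tile should come near this point (it then rests about 6 mm lower)
- peg2 (a point): point on the axis of a peg of the stand at y = 95 mm, 25 mm out from the rail's face (32 mm short of the free end), 118.5 mm above the table; the eye of a hung tile should come near this point (it then rests about 6 mm lower)
- chest: plywood chest with one drawer, fixed: 230 mm (x) x 210 mm (y) x 96 mm high; its front, with the drawer, faces its -x (the robot). Origin: centre of the underside, z up.
- drawer (a joint): how far the drawer is pulled out, in m: 0 fully shut, open 0.150 to 0.165 at the start (limit 0.175). It slides along the chest's -x with about 1.5 N friction and stays where it is left.
- drawer_in (a point): point on the drawer floor, 80 mm behind its front panel, midway across, 22 mm above the table; axes as the chest, moves with the drawer. Inside: x -80 to +119, y -84 to +84 mm about it; sides 38 mm high, front panel to 82 mm above the table. A steel lock lug juts 36 mm back from the middle of the panel (40 mm wide, 72 to 82 mm above the table): put jars behind and beside it, e.g. at y = +-50.
- drawer_knob (a point): centre of the outer face of the drawer's round wooden knob, 28 mm diameter, sticking out 22 mm from the front panel, 50 mm above the table; moves with the drawer. Pushing it along the chest's +x shuts the drawer.
- lock_hole (a point): centre of the mouth of the lock-pin hole in the chest's top face (96 mm above the table), 14 mm diameter with a 2 mm chamfer, straight down; 22 mm behind the chest's front face. The top is 12 mm thick; the drawer's lug with a 16 mm hole lies 2 mm below it, its hole in line only when the drawer is shut.
- jar0: low closed glaze jar, upright, 60 mm diameter, 35 mm high, white lid, 0.18 kg, standing on the table. Origin: centre of its underside, z up.
- jar1: low closed glaze jar, upright, 60 mm diameter, 35 mm high, white lid, 0.18 kg, standing on the table. Origin: centre of its underside, z up.
- block: dark wooden parking block for the lock pin, fixed, 60 x 60 x 50 mm high, with a 14 mm hole 46 mm deep in the middle of its top. Origin: centre of the underside.
- pin: steel lock pin, 78 mm long, 0.07 kg, upright in the parking block at the start, head resting on the block: shank 10 mm diameter, 38 mm long, tapered tip, then a round head 24 mm diameter, 40 mm high, to grip. Origin: lower end (tip) of the shank; z along the pin up to the head. Fully home, its head rests on the chest's top, its tip 38 mm below.
- brush_pot: bystander: pot of brushes, 76 mm diameter, 90 mm high (brushes to 195 mm). Leave alone.
- bowl: bystander: terracotta bowl, 110 mm diameter, 50 mm high. Leave alone.
- painted_tile: bystander: flat decorated tile, 140 x 140 x 9 mm. Leave alone.
Mind the look-alikes: they are no part of the job. What is shaped like the tile1 but orange, pink or turquoise is not meant.

How it is judged:
By the outcome, as a careful person would: the job done as asked, in the order asked, and still so for the second after the job is handed in, with the robot touching nothing.
Of tile0, tile1, tile2 only 2 to 3 are there at a start; the rules pass over those that are not, and their reading is None.
At some moment in a run one of jar0, jar1 may be knocked a few centimetres aside while the robot is not near it.
It also fails if it takes over 208 s, if anything falls off the work surface, if the arm or the gripper's body presses on something with over 40 N, if the wrist force passes 120 N, or if a joint passes its speed limit or range.

## Working session

There is one attempt and no reset: what is moved stays moved. The work goes in short steps, each a Python script; the robot and the scene stay as the last script left them, time stands still between calls to the robot, and variables do not carry over. Pictures are saved under pics/ and viewed, at most 16 in all, crops included, and the job is handed in when it is done.

```bash
ls; mkdir -p pics
python3 - <<'E'
from plant import arm
import cv2
print(arm.tip_extent, arm.get_obs())
for c in ("scene","top"):
    f=arm.grab_frame(c); cv2.imwrite(f"pics/{c}0.png",cv2.resize(f["color"][:,:,::-1],(800,600),interpolation=cv2.INTER_CUBIC))
    print(c,f["mtx"].tolist(),f["rvec"],f["tvec"])
    for n in ["tile0","eye0","rack","stand","peg0","peg1","peg2","chest","drawer_in","drawer_knob","lock_hole","jar0","block","pin","brush_pot","bowl","painted_tile"]:
        print(n,[(round(d["conf"],2),[round(float(v)) for v in d["xy"]]) for d in arm.pinpoint(c,n)])
E
```

```text
pics
0.017 {'time_s': 0.0, 'joints': array([ 1.12533265,  0.31177369,  0.01395853,  1.51307967, -0.00440537,
        1.31918388, -0.02721939]), 'joint_vel': array([-1.11698524e-03, -6.17452193e-05,  1.39335436e-03,  1.50514239e-03,
       -9.50312043e-04,  1.73381017e-04, -1.86372329e-03]), 'effort': array([-2.09257146e-04, -3.79917777e+01,  1.45918345e-01, -2.30597645e+01,
        1.23079901e-02,  1.35276836e-02, -3.16339765e-05]), 'ee_pos': array([ 0.21584192, -0.50512169,  0.24718545]), 'orientation': array([ 9.79681460e-01,  2.00556177e-01, -2.82719525e-04, -1.17333264e-03]), 'wrist_force': array([-0.1014708 ,  0.57745874, -0.44778356]), 'wrist_torque': array([0.04106579, 0.00818148, 0.02165447]), 'grip_force': 0.0, 'opening': 0.08490804558756518}
scene [[398.1266058755656, 0.0, 278.337768524637], [0.0, 398.1266058755656, 205.12733419189126], [0.0, 0.0, 1.0]] [ 2.3972527   0.81867574 -0.25918046] [-0.42554876 -0.21706593  1.42315917]
tile0 [(0.88, [174, 227]), (0.83, [342, 255]), (0.71, [258, 229]), (0.68, [308, 267]), (0.61, [207, 206]), (0.55, [184, 256]), (0.53, [282, 235]), (
[... 1564 characters left out ...]
.79, [208, 193]), (0.66, [241, 195]), (0.55, [216, 195])]
peg1 [(0.91, [183, 188]), (0.79, [208, 193]), (0.66, [241, 195]), (0.55, [216, 195])]
peg2 [(0.91, [183, 188]), (0.79, [208, 193]), (0.66, [241, 195]), (0.55, [216, 195])]
chest [(0.61, [359, 159]), (0.44, [175, 240]), (0.32, [295, 240])]
drawer_in [(0.67, [360, 216]), (0.51, [297, 221])]
drawer_knob [(0.94, [364, 252])]
lock_hole [(0.85, [363, 184]), (0.54, [296, 242])]
jar0 [(0.81, [208, 244]), (0.71, [246, 247])]
block [(0.55, [174, 241]), (0.34, [173, 242])]
pin [(0.64, [174, 243])]
brush_pot [(0.74, [417, 187]), (0.54, [293, 219])]
bowl [(0.62, [430, 237]), (0.61, [418, 190]), (0.38, [295, 218])]
painted_tile [(0.72, [129, 208])]
```

View pics/scene0.png

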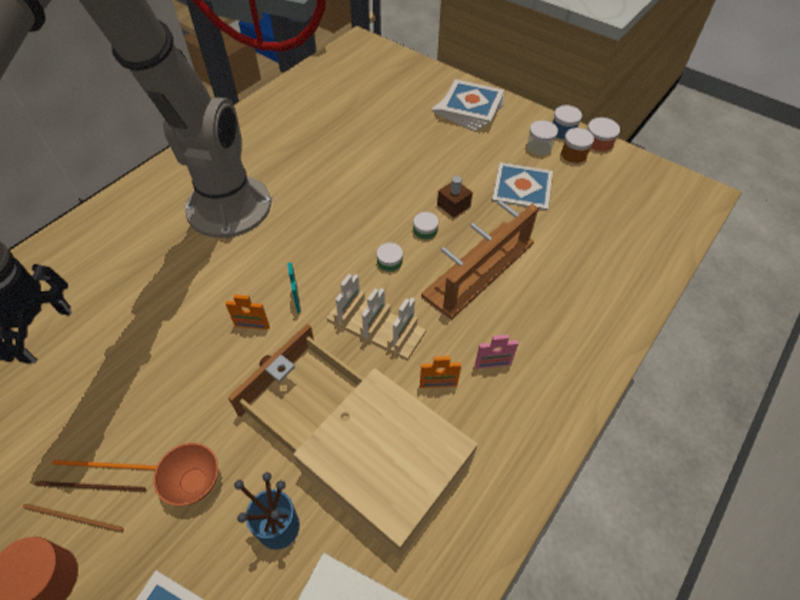

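View pics/top0.png

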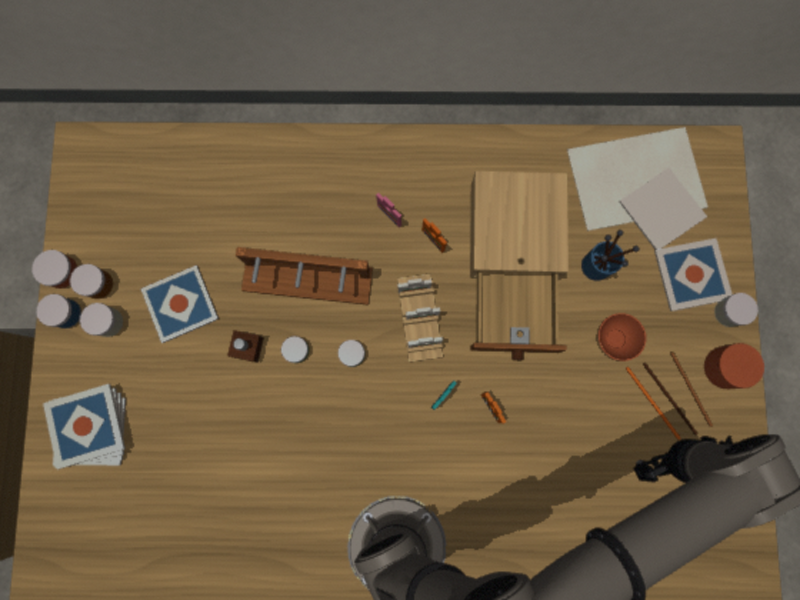

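The three white tiles stand in the rack (top view px ≈(291,199), (295,218), (297,239)). The look-alikes are orange (304,165) and (346,285), pink (273,147) and turquoise (312,276), all outside the rack. The two jars are at top (206,244) and (246,247), block and pin at (172,242), chest with open drawer at (362,180). I'll check this in enlarged crops.

Run:
```python
from plant import arm
import cv2
def crop(c,n,x0,y0,x1,y1,s):
    im=arm.grab_frame(c)["color"][:,:,::-1]
    o=cv2.resize(im[y0:y1,x0:x1],None,fx=s,fy=s,interpolation=cv2.INTER_CUBIC)
    for x in range(-(-x0//10)*10,x1,10):
        X=int((x+.5-x0)*s); cv2.line(o,(X,0),(X,6 if x%20 else 12),(0,0,255),1)
        if x%20==0: cv2.putText(o,str(x),(X+2,12),0,.35,(0,0,255),1)
    for y in range(-(-y0//10)*10,y1,10):
        Y=int((y+.5-y0)*s); cv2.line(o,(0,Y),(6 if y%20 else 12,Y),(0,0,255),1)
        if y%20==0: cv2.putText(o,str(y),(2,Y-2),0,.35,(0,0,255),1)
    cv2.imwrite(f"pics/{n}.png",o)
crop("top","tA",160,160,320,270,5)
crop("top","tB",310,115,420,265,4)
crop("scene","sA",225,130,385,250,5)
crop("scene","sB",155,220,345,390,3.5)
```

```text
(no output)
```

View pics/tA.png

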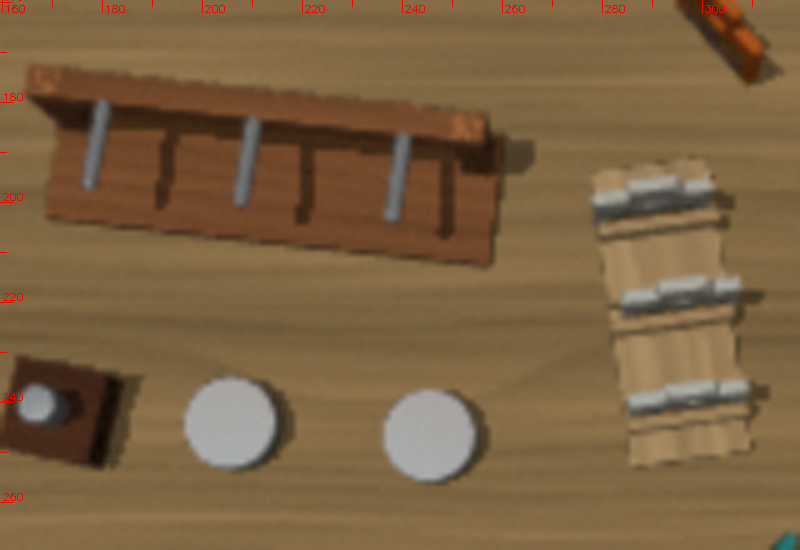

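View pics/tB.png

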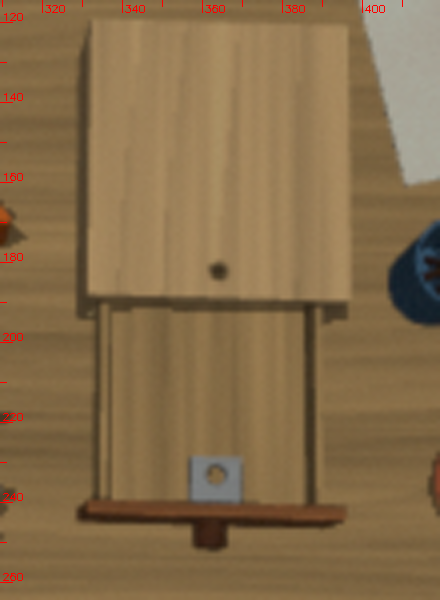

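View pics/sA.png

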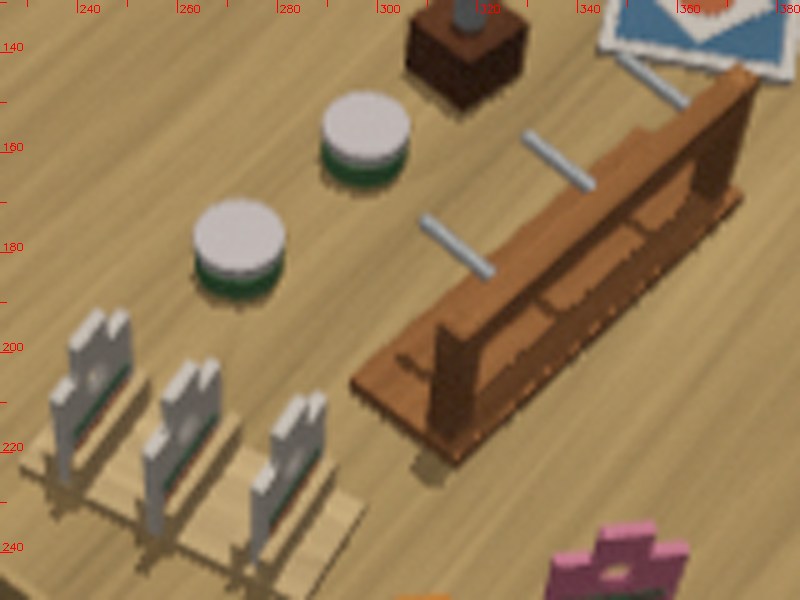

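View pics/sB.png

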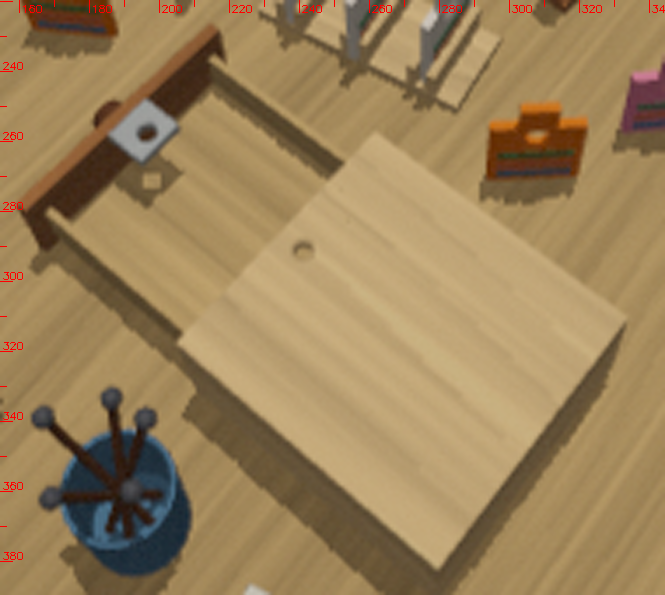

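The crops confirm it: white tiles only in the three rack slots, coloured ones elsewhere. The peg tips are at top ≈(178,197), (208,200), (238,204). Next I fit body poses from the picked pixels.

```bash
cat > fit.py <<'E'
import numpy as np, cv2
from scipy.optimize import least_squares
CAM={"s":(np.array([[398.1266058755656,0,278.337768524637],[0,398.1266058755656,205.12733419189126],[0,0,1]]),np.array([2.3972527,0.81867574,-0.25918046]),np.array([-0.42554876,-0.21706593,1.42315917])),
"t":(np.array([[452.506832764908,0,284.42757116063353],[0,452.506832764908,211.56626975651002],[0,0,1]]),np.array([2.14408088,-2.13438901,0.17948347]),np.array([-0.0248703,0.54348544,1.43513316]))}
def proj(c,P):
    K,r,t=CAM[c]; return cv2.projectPoints(np.array(P,float).reshape(-1,3),r,t,K,None)[0][:,0]
def ground(c,uv,z):
    K,r,t=CAM[c]; R=cv2.Rodrigues(r)[0]; o=-R.T@t; d=R.T@np.linalg.solve(K,[uv[0],uv[1],1.]); return (o+d*(z-o[2])/d[2])[:2]
def T(p,P):
    c,s=np.cos(p[2]),np.sin(p[2]); P=np.atleast_2d(np.array(P,float))
    return np.c_[p[0]+c*P[:,0]-s*P[:,1],p[1]+s*P[:,0]+c*P[:,1],P[:,2]]
def fit(obs,p0):
    # obs: (cam,pixel,local mm)
    f=lambda p:np.concatenate([proj(c,T(p,np.array(l)/1e3))[0]-uv for c,uv,l in obs])
    r=least_squares(f,p0,loss="soft_l1"); return r.x,f(r.x).reshape(-1,2)
OFF={"tA":("t",160,160,5),"tB":("t",310,115,4),"sA":("s",225,130,5),"sB":("s",155,220,3.5)}
def px(k,x,y):
    c,a,b,s=OFF[k]; return c,np.array([a+(x+.5)/s-.5,b+(y+.5)/s-.5])
E
python3 - <<'E'
from fit import *
np.set_printoptions(precision=4,suppress=True)
for c in CAM:
    K,r,t=CAM[c]; print(c,-cv2.Rodrigues(r)[0].T@t)
def run(n,L,p0):
    o=[(*px(k,x,y),l) for k,x,y,l in L]; p,r=fit(o,p0); print(n,p,"\n",np.round(r,1).tolist()); return p
run("stand",[("tA",90,187,(-42,95,122)),("tA",241,204,(-42,0,122)),("tA",392,220,(-42,-95,122)),
 ("sA",424,218,(-42,-95,122)),("sA",527,135,(-42,0,122)),("sA",621,57,(-42,95,122)),
 ("tA",47,217,(-45,150,7)),("tA",490,267,(-45,-150,7)),("sA",351,383,(-45,-150,10)),("sA",457,467,(45,-150,0)),("sA",740,198,(45,150,5))],[.57,.2,0])
run("rack",[("tA",592,172,(100,40,12)),("tA",705,158,(100,-40,12)),("tA",752,448,(-100,-40,6)),("tA",632,467,(-100,40,6)),
 ("sA",20,468,(-100,-40,0)),("sA",305,600,(100,-40,0)),("sA",368,507,(100,40,6))],[.5,-.05,0])
run("chest",[("tB",92,20,(115,105,96)),("tB",348,24,(115,-105,96)),("tB",352,301,(-115,-105,96)),("tB",88,297,(-115,105,96)),("tB",219,271,(-93,0,95)),
 ("sB",375,133,(-115,105,96)),("sB",178,342,(-115,-105,96)),("sB",440,570,(115,-105,96)),("sB",627,318,(115,105,96)),("sB",303,250,(-93,0,95))],[.65,-.25,0])
run("lughole",[("tB",216,475,(0,0,81)),("sB",147,132,(0,0,81))],[.45,-.25,0])
run("knob,drawer_in",[("tB",209,549,(0,0,50))],[.45,-.25,0])
for k,x,y,z in [("tA",231,422,35),("tA",430,436,35),("sA",366,125,35),("sA",239,233,35),("tA",40,403,90)]:
    c,u=px(k,x,y); print(k,z,ground(c,u,z/1e3))
print("pin scene",ground("s",(319,127),.09),ground("t",(174,243),.012),ground("s",(317,140),.012),ground("t",(360,216),.022),ground("s",(220,278),.022))
print("eyes",[ground("t",u,.079) for u in [(289,198),(295,217),(297,239)]],[ground("s",u,.079) for u in [(284,219),(262,214),(242,204)]])
E
```

```text
s [ 0.9506 -0.545   1.0261]
t [ 0.3047 -0.0152  1.5042]
stand [ 0.6067  0.2143 -0.1008] 
 [[-0.9, 0.2], [-0.8, -0.0], [-0.6, -0.1], [-0.6, 0.9], [-1.0, 0.4], [-1.0, 0.1], [-0.9, -0.0], [-0.7, -0.7], [-0.5, 0.2], [-0.1, 1.6], [0.6, 0.9]]
rack [ 0.5156 -0.0507  0.1533] 
 [[-1.4, 0.1], [-0.5, -0.6], [-0.7, 0.3], [-0.6, 0.1], [-0.7, 1.5], [-0.4, 2.9], [-0.4, 0.1]]
chest [ 0.7239 -0.2771 -0.0205] 
 [[-1.1, -0.3], [-0.9, 0.3], [-0.8, 0.0], [-0.7, -0.6], [-0.6, 0.0], [-0.4, -0.0], [-0.8, 0.8], [-0.6, 0.3], [0.1, 0.0], [-0.3, 0.7]]
lughole [ 0.4687 -0.2708  0.    ] 
 [[-0.8, 0.1], [-0.3, 0.5]]
knob,drawer_in [ 0.4127 -0.2717  0.    ] 
 [[-0.0, 0.0]]
tA 35 [0.4371 0.2325]
tA 35 [0.4286 0.1031]
sA 35 [0.4381 0.2364]
sA 35 [0.4291 0.1084]
tA 90 [0.4435 0.3431]
pin scene [0.4485 0.3404] [0.442  0.3414] [0.4387 0.3543] [ 0.5336 -0.2732] [ 0.534  -0.2587]
eyes [array([ 0.5821, -0.0367]), array([ 0.5205, -0.056 ]), array([ 0.4502, -0.0623])] [array([ 0.5774, -0.0262]), array([ 0.5166, -0.0513]), array([ 0.4476, -0.0596])]
```

```bash
cat > lib.py <<'E'
from plant import arm
from fit import *
from scipy.spatial.transform import Rotation as Ro
def quat(psi):
    """tool down, closing axis (tool y) at world heading psi"""
    y=np.array([np.cos(psi),np.sin(psi),0]); z=np.array([0,0,-1.]); x=np.cross(y,z)
    return Ro.from_matrix(np.c_[x,y,z]).as_quat()
def qbest(p,psi):
    best=None
    for k in (0,np.pi):
        q=quat(psi+k); j=arm.inverse_kinematics(list(p),q.tolist())
        if j is not None:
            d=np.abs(np.array(j)-arm.get_obs()["joints"]).max()
            if best is None or d<best[0]: best=(d,q.tolist(),np.round(j,2))
    return best
def st(m=""):
    o=arm.get_obs(); print(m,"t",round(o["time_s"],1),"p",np.round(o["ee_pos"],4),"F",np.round(o["wrist_force"],1),"open",round(o["opening"],4),"grip",round(o["grip_force"],1)); return o
E
python3 - <<'E'
from lib import *
np.set_printoptions(precision=4,suppress=True)
rk=np.array([.5156,-.0507,.1533])
for (x,y),lx in zip([(654,185),(684,287),(690,391)],(65,0,-65)):
    g=ground(*px("tA",x,y),.122); d=g-rk[:2]; c,s=np.cos(rk[2]),np.sin(rk[2])
    print(lx,g,"local",c*d[0]+s*d[1],-s*d[0]+c*d[1])
for z in(.3,.108):
    for lx in(65,0,-65): print(qbest([*T(rk,[lx/1e3,0,z])[0]],rk[2]))
sd=[.6067,.2143,-.1008]
for y in(-95,0,95): print(qbest(T(sd,[-.07,y/1e3,.16])[0],sd[2]),qbest(T(sd,[-.01,y/1e3,.16])[0],sd[2]))
E
```

```text
65 [ 0.5782 -0.0404] local 0.06339318431190567 0.0006055023666624269
0 [ 0.514  -0.0591] local -0.0028214250832054926 -0.008048680927685096
-65 [ 0.4496 -0.0628] local -0.06711407720918883 -0.001826028821327928
(np.float64(0.6733574552498024), [0.6508839153725285, 0.7591772709383013, 0.0, 0.0], array([ 0.48,  0.43, -0.66,  1.3 ,  0.26,  1.49, -0.  ]))
(np.float64(0.664664288270873), [0.6508839153725285, 0.7591772709383013, 0.0, 0.0], array([ 0.57,  0.28, -0.65,  1.48,  0.17,  1.44,  0.07]))
(np.float64(0.6436023331130738), [0.6508839153725285, 0.7591772709383013, 0.0, 0.0], array([ 0.66,  0.13, -0.63,  1.64,  0.08,  1.4 ,  0.17]))
(np.float64(0.6768607818799904), [0.6508839153725285, 0.7591772709383013, 0.0, 0.0], array([ 0.5 ,  0.58, -0.66,  1.6 ,  0.39,  1.1 , -0.11]))
(np.float64(0.6290576933745216), [0.6508839153725285, 0.7591772709383013, 0.0, 0.0], array([ 0.54,  0.44, -0.62,  1.78,  0.3 ,  1.01, -0.04]))
(np.float64(0.5916699070540656), [0.6508839153725285, 0.7591772709383013, 0.0, 0.0], array([ 0.58,  0.31, -0.58,  1.94,  0.21,  0.95,  0.05]))
(np.float64(0.8173021740476953), [0.7418319850031583, 0.6705857931885181, 0.0, 0.0], array([ 0.31,  0.48, -0.8 ,  1.64,  0.37,  1.18, -0.68])) (np.float64(0.8460258042875477), [0.7418319850031583, 0.6705857931885181, 0.0, 0.0], array([ 0.28,  0.59, -0.79,  1.48,  0.43,  1.25, -0.66]))
(np.float64(1.1226320909952634), [0.7418319850031583, 0.6705857931885181, 0.0, 0.0], array([ 0.27,  0.69, -1.11,  1.53,  0.63,  1.32, -1.01])) (np.float64(0.9601521608117978), [0.7418319850031583, 0.6705857931885181, 0.0, 0.0], array([ 0.17,  0.72, -0.92,  1.37,  0.57,  1.33, -0.87]))
(np.float64(1.1024802986082045), [0.7418319850031583, 0.6705857931885181, 0.0, 0.0], array([ 0.02,  0.74, -1.  ,  1.38,  0.62,  1.35, -1.08])) (np.float64(1.1139349276082782), [0.7418319850031583, 0.6705857931885181, 0.0, 0.0], array([ 0.04,  0.88, -1.1 ,  1.21,  0.76,  1.47, -1.05]))
```

```bash
cat >> lib.py <<'E'
RK=np.array([.5145,-.0507,.1533]); SD=np.array([.6067,.2143,-.1008])
def grab_tile(lx,ly,zt=.012+.101,bias=0.):
    p=T(RK,[lx+bias,ly,.30])[0]; q=qbest(p,RK[2])[1]
    arm.movep(p.tolist(),q); 
    arm.servo_line([p[0],p[1],zt+.05],rate=.2); arm.servo_line([p[0],p[1],zt],rate=.06)
    st("pre"); arm.clamp(); st("grip")
    arm.servo_line([p[0],p[1],zt+.005],rate=.05); arm.servo_line([p[0],p[1],.30],rate=.15); st("lift")
E
python3 - <<'E'
from lib import *
grab_tile(-.065,0,bias=-.001)
p=T(SD,[-.13,-.095,.22])[0]; arm.movep(p.tolist(),qbest(p,SD[2])[1]); arm.dwell(.3); o=st("held"); print(o["orientation"])
for c,x0,y0,x1,y1 in (("top",200,130,300,230),("scene",250,90,350,200)):
    f=arm.grab_frame(c)["color"]; cv2.imwrite(f"pics/{c}_h.png",f[:,:,::-1])
    print(c,[(round(d["conf"],2),np.round(d["xy"],1)) for d in arm.pinpoint(c,"eye0")])
a=cv2.imread("pics/top_h.png")[140:240,180:280]; b=cv2.imread("pics/scene_h.png")[90:190,270:370]
cv2.imwrite("pics/h.png",cv2.resize(np.hstack([a,b]),None,fx=4,fy=4,interpolation=cv2.INTER_CUBIC))
E
```

```text
pre t 5.7 p [ 0.4496 -0.0607  0.1133] F [ 0.2 -0.4  1. ] open 0.0854 grip 0.0
grip t 6.3 p [ 0.4496 -0.0608  0.1132] F [-0.5 -0.6  1.6] open 0.0069 grip 60.1
lift t 8.0 p [ 0.4486 -0.0607  0.2991] F [-0.  -0.7 -1.5] open 0.007 grip 59.8
held t 9.1 p [0.4684 0.1315 0.2203] F [ 0.1  0.6 -1.7] open 0.0066 grip 59.7
[7.42696960e-01 6.69627527e-01 1.29405374e-04 4.29335944e-04]
top [(0.7, array([343.7, 286.5])), (0.67, array([216. , 195.1])), (0.62, array([290.2, 196. ])), (0.62, array([309.7, 275. ])), (0.56, array([271.8, 144.3])), (0.55, array([303.3, 161.3])), (0.49, array([297.3, 218.1]))]
scene [(0.8, array([306.6, 255.9])), (0.77, array([172.3, 214.5])), (0.74, array([283.1, 218.7])), (0.73, array([337.1, 161.5])), (0.6, array([349.6, 242.3])), (0.55, array([287.3, 147.4])), (0.55, array([261. , 212.1])), (0.41, array([205.9, 197.1])), (0.19, array([271. , 326.4]))]
```

View pics/h.png

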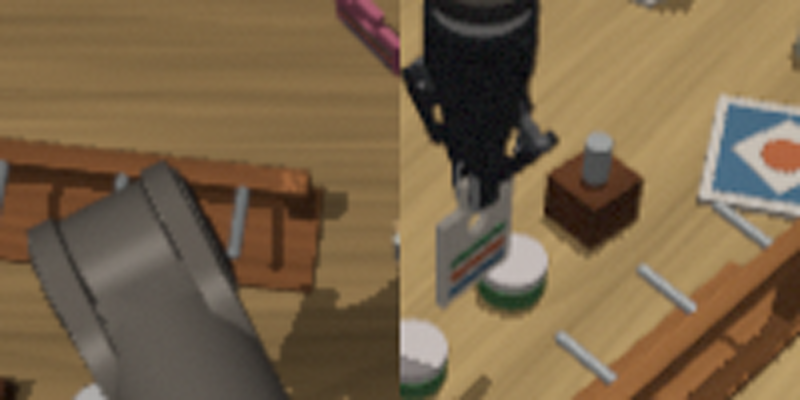

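Run:
```python
from lib import *
np.set_printoptions(precision=2,suppress=True)
e=np.array([.4684,.1315,.2203]); p=[e[0],e[1],SD[2]]
f=lambda x,y,z: proj("s",T(p,[x,y,e[2]+z]))[0]
to=lambda X,Y:np.array([270+(X-400+.5)/4-.5,90+(Y+.5)/4-.5])
print("eye",f(.004,0,-.034),to(475,222))
for n,l,o in (("botR far",(.004,-.0375,-.101),(441,306)),("botL far",(.004,.0375,-.101),(511,244)),("topR body",(.004,-.0375,-.016),(441,220)),("botR near",(-.004,-.0375,-.101),(436,300))): print(n,f(*l),to(*o))
print("d/dx,dy,dz per mm",f(.001,0,0)-f(0,0,0),f(0,.001,0)-f(0,0,0),f(0,0,.001)-f(0,0,0))
print(proj("s",T(SD,[[-.042,-.095,.122],[-.042,0,.122],[-.042,.095,.122]])), to(559,337),to(642,268),to(719,207))
```

```text
eye [288.44 145.05] [288.38 145.12]
botR far [279.49 167.24] [279.88 166.12]
botL far [296.05 154.08] [297.38 150.62]
topR body [279.71 147.43] [279.88 144.62]
botR near [277.57 165.87] [278.62 164.62]
d/dx,dy,dz per mm [0.26 0.17] [ 0.24 -0.18] [ 0.01 -0.25]
[[308.8  174.08]
 [328.97 157.03]
 [347.85 141.09]] [309.38 173.88] [330.12 156.62] [349.38 141.38]
```

```bash
cat >> lib.py <<'E'
D=.034
def pose(x,y,z): return T(SD,[x,y,z])[0].tolist()
def snap(n,c,x0,y0,x1,y1,s):
    f=arm.grab_frame(c)["color"][y0:y1,x0:x1,::-1]; cv2.imwrite(f"pics/{n}.png",cv2.resize(f,None,fx=s,fy=s,interpolation=cv2.INTER_CUBIC))
E
python3 - <<'E'
from lib import *
arm.servo_line(pose(-.09,-.095,.124+D),rate=.15,rotation=qbest(pose(-.09,-.095,.124+D),SD[2])[1]); arm.servo_line(pose(-.052,-.095,.1235+D),rate=.08); arm.dwell(.2); st()
snap("i1","scene",270,120,370,220,6)
E
```

```text
t 10.8 p [0.5449 0.1252 0.1576] F [-0.4 -0.1 -1.1] open 0.0073 grip 59.8
```

View pics/i1.png

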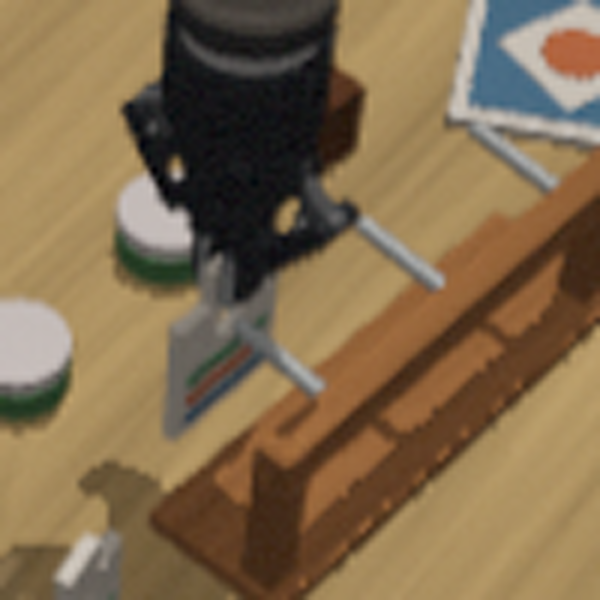

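```bash
cat >> lib.py <<'E'
def insert(y,x0=-.052,z0=.1235,dy=0.):
    for k in range(1,7):
        a=k/6; arm.servo_line(pose(x0+(-.008-x0)*a,y+dy,z0+(.1185-z0)*a+D),rate=.05)
        F=st(f"in{k}")["wrist_force"]
        if np.hypot(F[0],F[1])>8: print("STOP"); return False
    return True
def hang(y,dy=0.):
    arm.servo_line(pose(-.008,y+dy,.1135+D),rate=.03); st("low"); arm.release(); arm.dwell(.2)
    arm.servo_line(pose(-.012,y+dy,.30),rate=.15); st("off")
E
python3 - <<'E'
from lib import *
if insert(-.095): hang(-.095); snap("i2","scene",270,120,370,220,6)
E
```

```text
in1 t 11.1 p [0.5531 0.124  0.1566] F [ 0.2  0.3 -1.9] open 0.0069 grip 59.8
in2 t 11.4 p [0.5603 0.1233 0.1557] F [ 0.1  0.1 -1.5] open 0.007 grip 59.7
in3 t 11.7 p [0.5676 0.1226 0.1549] F [ 0.6  0.8 -1. ] open 0.0071 grip 59.7
in4 t 12.0 p [0.5749 0.1219 0.154 ] F [-0.3 -0.1 -1.3] open 0.0069 grip 59.7
in5 t 12.3 p [0.5822 0.1211 0.1532] F [-0.2 -0.3 -1.2] open 0.007 grip 59.7
in6 t 12.6 p [0.5895 0.1204 0.1524] F [-0.6  0.2 -1.8] open 0.0067 grip 59.7
low t 12.9 p [0.5888 0.1205 0.1471] F [ 0.4 -0.1 -2.7] open 0.007 grip 59.7
off t 15.0 p [0.5847 0.1207 0.2989] F [-1.   0.   0.1] open 0.0856 grip 0.0
```

Run:
```python
from lib import *
grab_tile(0,-.006,bias=-.0015)
p=pose(-.12,0,.25); arm.movep(p,qbest(p,SD[2])[1])
arm.servo_line(pose(-.09,0,.124+D),rate=.15); arm.servo_line(pose(-.052,0,.1235+D),rate=.08); arm.dwell(.2); st()
snap("i3","scene",270,110,370,210,6)
```

```text
pre t 17.7 p [ 0.5143 -0.0568  0.1133] F [-0.1  1.4  0.2] open 0.0852 grip 0.0
grip t 18.4 p [ 0.5143 -0.0568  0.1132] F [ 0.2 -0.1  1.5] open 0.0068 grip 60.4
lift t 20.0 p [ 0.5133 -0.057   0.299 ] F [-0.1  0.3 -2.2] open 0.0072 grip 60.1
 t 22.7 p [0.5544 0.2199 0.1576] F [ 0.2  0.1 -1.3] open 0.0067 grip 60.1
```

View pics/i3.png

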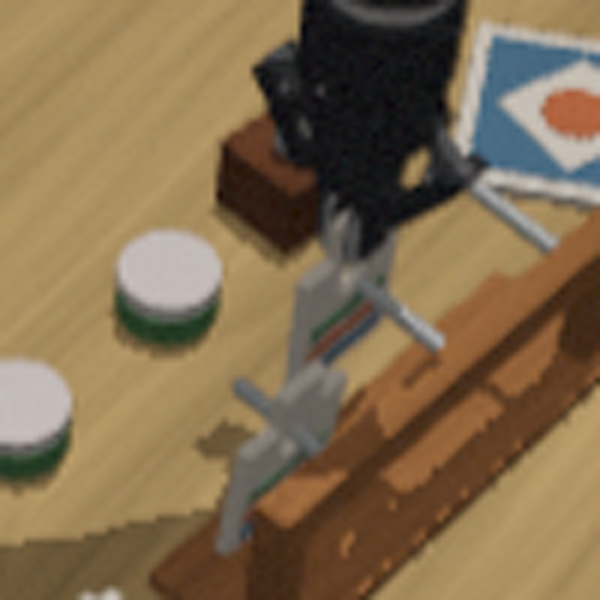

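Run:
```python
from lib import *
if insert(0.): 
    hang(0.)
    grab_tile(.065,.0025)
    p=pose(-.12,.095,.25); arm.movep(p,qbest(p,SD[2])[1])
    arm.servo_line(pose(-.09,.095,.124+D),rate=.15); arm.servo_line(pose(-.052,.095,.1235+D),rate=.08); arm.dwell(.2); st()
    snap("i4","scene",280,90,380,190,6)
```

```text
in1 t 23.1 p [0.5627 0.2184 0.1565] F [-0.5  0.  -1.3] open 0.0068 grip 60.1
in2 t 23.4 p [0.57   0.2178 0.1557] F [ 0.5 -0.2 -2.9] open 0.0069 grip 60.1
in3 t 23.7 p [0.5772 0.217  0.1548] F [ 0.5 -0.1 -1.2] open 0.0066 grip 60.1
in4 t 24.0 p [0.5845 0.2163 0.154 ] F [-0.1 -0.2 -1.5] open 0.007 grip 60.1
in5 t 24.3 p [0.5918 0.2155 0.1532] F [-0.7  0.8 -1.4] open 0.0067 grip 60.1
in6 t 24.6 p [0.5991 0.2148 0.1523] F [-0.8  0.4 -1.7] open 0.0067 grip 60.1
low t 24.9 p [0.5984 0.215  0.1471] F [-0.4  0.3 -0.9] open 0.0069 grip 60.1
off t 27.0 p [0.5944 0.2151 0.2988] F [ 0.6 -0.2 -0.4] open 0.0854 grip 0.0
pre t 29.8 p [ 0.5787 -0.0382  0.1134] F [-0.   0.5  0. ] open 0.0858 grip 0.0
grip t 30.5 p [ 0.5785 -0.0383  0.1132] F [-0.7  0.3  1.2] open 0.0068 grip 60.1
lift t 32.1 p [ 0.5778 -0.0385  0.2989] F [-0.7 -0.6 -1.5] open 0.007 grip 59.9
 t 35.1 p [0.5638 0.3145 0.1577] F [ 0.2 -0.4 -2.9] open 0.0068 grip 59.8
```

View pics/i4.png

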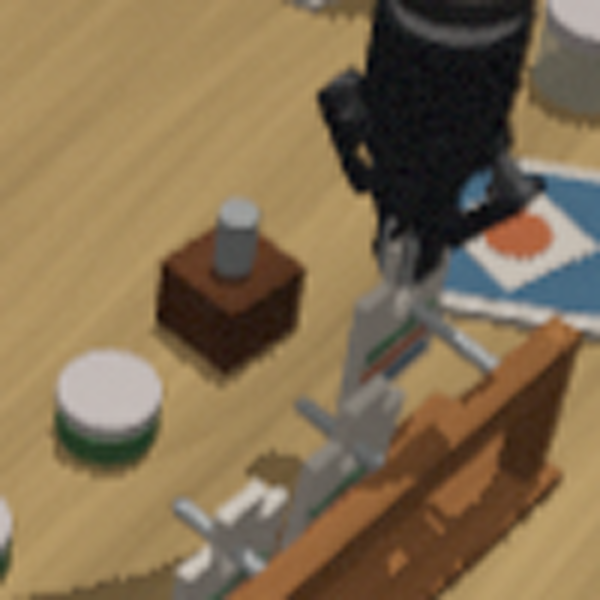

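```bash
cat >> lib.py <<'E'
def lids(c,z=.035):
    """white round lids: ground position of the blob centroid"""
    im=arm.grab_frame(c)["color"].astype(int); m=((im.min(2)>135)&(np.ptp(im,axis=2)<30)).astype(np.uint8)
    n,l,s,ce=cv2.connectedComponentsWithStats(m,connectivity=4)
    return [(np.round(ground(c[0],ce[i],z),4),int(s[i,4]),np.round(ce[i],1)) for i in range(1,n) if 100<s[i,4]<500]
E
python3 - <<'E'
from lib import *
if insert(.095):
    hang(.095)
    p=[.40,-.1,.3]; arm.movep(p,qbest(p,0)[1]); arm.dwell(.2)
    for c in("top","scene"):
        for r in lids(c): print(c,r)
        print([(round(d["conf"],2),np.round(d["xy"],1)) for d in arm.pinpoint(c,"jar0")])
    a=arm.grab_frame("scene")["color"][90:240,230:380,::-1];b=arm.grab_frame("top")["color"][160:310,160:310,::-1]
    cv2.imwrite("pics/j1.png",cv2.resize(np.hstack([a,b]),(800,400),interpolation=cv2.INTER_CUBIC))
print("pin",ground("s",(319.4,125.1),.09))
E
```

```text
in1 t 35.5 p [0.5724 0.3129 0.1564] F [ 0.5 -0.1 -2.2] open 0.0068 grip 59.8
in2 t 35.8 p [0.5796 0.3122 0.1556] F [ 0.5  0.4 -1. ] open 0.007 grip 59.8
in3 t 36.1 p [0.5869 0.3115 0.1548] F [ 0.3 -1.1 -2.5] open 0.0068 grip 59.8
in4 t 36.4 p [0.5942 0.3107 0.154 ] F [-0.1  0.3 -2.2] open 0.0069 grip 59.8
in5 t 36.7 p [0.6014 0.31   0.1531] F [ 0.5  0.7 -1.5] open 0.0068 grip 59.8
in6 t 37.0 p [0.6088 0.3092 0.1523] F [ 0.2  0.9 -1.1] open 0.0068 grip 59.8
low t 37.3 p [0.608  0.3095 0.1471] F [-0.  -0.9 -0.8] open 0.0067 grip 59.8
off t 39.4 p [0.6041 0.3097 0.2988] F [-0.4 -0.1  0.1] open 0.085 grip 0.0
top (array([0.6242, 0.8046]), 456, array([ 34.6, 186.8]))
top (array([ 0.6162, -0.6903]), 220, array([485.5, 191.4]))
top (array([0.5959, 0.7187]), 355, array([ 59.9, 195.3]))
top (array([0.5385, 0.4993]), 368, array([125.5, 212.8]))
top (array([0.5403, 0.5026]), 266, array([124.5, 212.2]))
top (array([ 0.5351, -0.7951]), 346, array([518.9, 215.7]))
top (array([0.5245, 0.7897]), 368, array([ 36.3, 216.6]))
top (array([0.5044, 0.6883]), 365, array([ 66.9, 222.8]))
top (array([0.4368,
[... 272 characters left out ...]
.9]))
scene (array([0.2624, 0.7051]), 117, array([330.3,  69. ]))
scene (array([0.5123, 0.8137]), 169, array([397.5,  79.4]))
scene (array([0.6179, 0.8196]), 233, array([422.5,  89. ]))
scene (array([0.4916, 0.7104]), 180, array([380.3,  90.3]))
scene (array([0.583 , 0.7423]), 189, array([405.3,  95.5]))
scene (array([0.5572, 0.4802]), 435, array([364.9, 130.1]))
scene (array([0.4383, 0.236 ]), 173, array([297.8, 154.7]))
scene (array([0.43  , 0.1066]), 197, array([272.3, 176.7]))
scene (array([ 1.0373, -0.1081]), 453, array([413.1, 346.4]))
scene (array([ 0.5763, -0.6445]), 346, array([116. , 411.4]))
[(0.73, array([297.6, 159. ])), (0.69, array([273.3, 183.1]))]
pin [0.44428063 0.34898015]
```

View pics/j1.png

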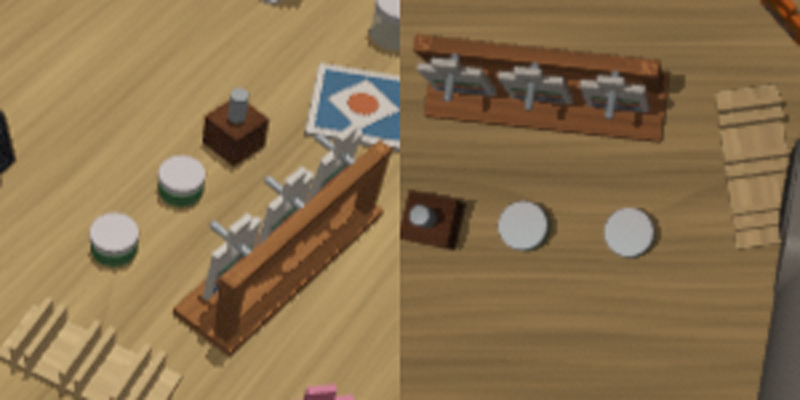

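```bash
cat >> lib.py <<'E'
CH=np.array([.7239,-.2771,-.0205]); DI=np.array([.5267,-.272,-.0205])
def jar(xy,ly):
    p=[xy[0],xy[1],.16]; arm.movep(p,qbest(p,0)[1]); arm.servo_line([*p[:2],.06],rate=.2); arm.servo_line([*p[:2],.022],rate=.06)
    st("pre"); arm.clamp(); st("grip"); arm.servo_line([*p[:2],.20],rate=.15)
    g=T(DI,[0,ly,.20])[0].tolist(); arm.movep(g,qbest(g,DI[2])[1]); st("over")
    g[2]=.075; arm.servo_line(g,rate=.15); g[2]=.0455; arm.servo_line(g,rate=.05); st("down")
    arm.release(); arm.dwell(.2); g[2]=.20; arm.servo_line(g,rate=.15); st("off")
E
python3 - <<'E'
from lib import *
jar((.4297,.1055),.048)
for c in("top","scene"):
    for r in lids(c): 
        if abs(r[0][1])<.4 and r[0][0]<.65: print(c,r)
E
```

```text
pre t 44.0 p [0.4298 0.1058 0.022 ] F [ 0.9 -0.3  1. ] open 0.0854 grip 0.0
grip t 44.4 p [0.43   0.1057 0.0227] F [-0.7 -1.   5.9] open 0.0583 grip 64.0
over t 47.0 p [ 0.5281 -0.2211  0.2004] F [ 0.5 -0.1 -1. ] open 0.0585 grip 64.3
down t 48.7 p [ 0.5276 -0.2239  0.0452] F [-0.3 -0.5 -1.8] open 0.0583 grip 64.3
off t 50.5 p [ 0.5269 -0.2241  0.1989] F [-1.2 -0.1 -0.3] open 0.0858 grip 0.0
top (array([ 0.5316, -0.2225]), 184, array([345.3, 215.9]))
top (array([0.4369, 0.2339]), 240, array([205.4, 244.1]))
scene (array([0.4384, 0.2359]), 174, array([297.8, 154.7]))
scene (array([ 0.5191, -0.2133]), 314, array([226.6, 261.2]))
```

```bash
sed -i 's/\.022\],rate=\.06/.0245],rate=.06/; s/g\[2\]=\.0455/g[2]=.0475/' lib.py
python3 - <<'E'
from lib import *
jar((.4377,.235),-.050)
p=[.37,-.1,.25]; arm.movep(p,qbest(p,0)[1]); arm.dwell(.2)
a=arm.grab_frame("scene")["color"][220:390,150:320,::-1];b=arm.grab_frame("top")["color"][110:280,300:470,::-1]
cv2.imwrite("pics/d1.png",cv2.resize(np.hstack([a,b]),(800,400),interpolation=cv2.INTER_CUBIC))
for c in("top","scene"):
    for r in lids(c,.057): 
        if abs(r[0][1])<.4 and r[0][0]<.65: print(c,r)
E
```

```text
pre t 53.7 p [0.4377 0.2352 0.0245] F [-0.4 -0.4  0.9] open 0.0854 grip 0.0
grip t 54.1 p [0.4379 0.2356 0.0253] F [-0.8 -0.3  6.2] open 0.0584 grip 64.9
over t 57.4 p [ 0.5265 -0.3198  0.2003] F [ 0.1  0.6 -1.3] open 0.0586 grip 64.4
down t 59.1 p [ 0.5258 -0.322   0.0474] F [ 0.5  0.2 -0.1] open 0.0584 grip 64.7
off t 60.9 p [ 0.525  -0.322   0.1989] F [-0.6 -0.   0.3] open 0.0856 grip 0.0
top (array([ 0.53  , -0.2249]), 237, array([347. , 215.4]))
top (array([ 0.5269, -0.3224]), 236, array([377.1, 216.5]))
scene (array([ 0.4532, -0.2627]), 139, array([195.8, 256.9]))
scene (array([ 0.5302, -0.2224]), 331, array([226.5, 261.9]))
scene (array([ 0.5271, -0.3205]), 368, array([200.5, 287.8]))
```

View pics/d1.png

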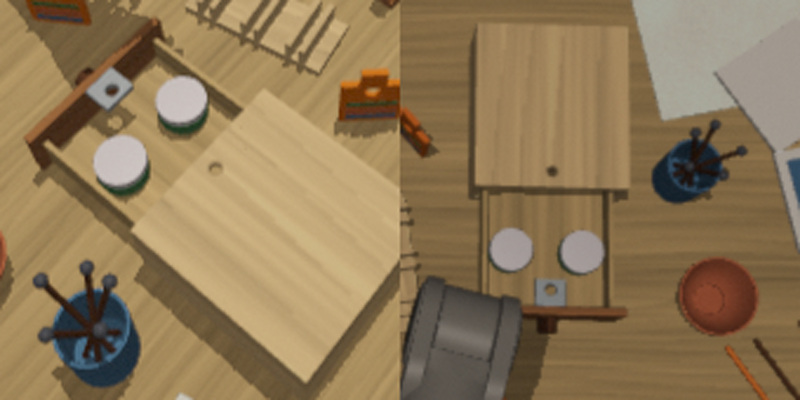

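Run:
```python
from lib import *
arm.clamp()
L=lambda x,z: T(CH,[x,0,z])[0].tolist()   # chest frame
p=L(-.352,.2); arm.movep(p,qbest(p,CH[2]+np.pi/2)[1]); st("a")
arm.servo_line(L(-.352,.053),rate=.15); st("b")
x=-.325; arm.servo_line(L(x,.053),rate=.05); st("c")
x=-.175; arm.servo_line(L(x,.053),rate=.06); st("d")
while x<-.13:
    x+=.002; arm.servo_line(L(x,.053),rate=.04); o=arm.get_obs(); f=o["wrist_force"]
    print(round(x,3),np.round(o["ee_pos"],4),np.round(f,1))
    if abs(f[0])>14: break
arm.servo_line(L(x-.04,.053),rate=.08); arm.servo_line(L(x-.04,.2),rate=.15); arm.release()
p=[.42,.2,.22]; arm.movep(p,qbest(p,0)[1]); arm.dwell(.2)
a=arm.grab_frame("scene")["color"][220:390,150:320,::-1];b=arm.grab_frame("top")["color"][110:280,300:470,::-1]
cv2.imwrite("pics/d2.png",cv2.resize(np.hstack([a,b]),(800,400),interpolation=cv2.INTER_CUBIC)); st()
for c in("top","scene"): print(c,[(round(d["conf"],2),np.round(d["xy"],1)) for d in arm.pinpoint(c,"lock_hole")])
```

```text
a t 64.4 p [ 0.3723 -0.2694  0.2002] F [ 0.7 -0.5 -0.1] open -0.0004 grip 0.0
b t 65.5 p [ 0.3728 -0.2702  0.0538] F [ 0.4 -0.1 -0.2] open 0.0001 grip 0.0
c t 66.2 p [ 0.3988 -0.2702  0.0528] F [-1.4  1.2 -0.2] open 0.0001 grip 0.0
d t 68.9 p [ 0.5489 -0.2734  0.053 ] F [-1.1 -1.3 -1. ] open 0.0004 grip 0.5
-0.173 [ 0.5513 -0.2733  0.0531] [-0.6 -0.  -1.1]
-0.171 [ 0.5534 -0.2734  0.0531] [-1.   0.6 -0.5]
-0.169 [ 0.5554 -0.2735  0.0531] [-1.4 -0.3 -0.2]
-0.167 [ 0.5572 -0.2735  0.053 ] [ 0.   0.3 -1.3]
-0.165 [ 0.5592 -0.2736  0.053 ] [ 0.1  0.5 -0.3]
-0.163 [ 0.5612 -0.2737  0.053 ] [-0.8  0.2  0.4]
-0.161 [ 0.5627 -0.2738  0.0529] [-2.7  0.8  1.5]
-0.159 [ 0.5628 -0.2738  0.0529] [-6.2  1.7  4.2]
-0.157 [ 0.5627 -0.2738  0.0529] [-11.    2.    7.7]
-0.155 [ 0.5628 -0.2738  0.0529] [-15.3   1.6  12.1]
 t 76.0 p [0.4204 0.1996 0.2199] F [-0.2  0.9  0.6] open 0.0852 grip 0.0
top [(0.68, array([366.1, 183.1]))]
scene [(0.73, array([242.5, 293. ]))]
```

View pics/d2.png

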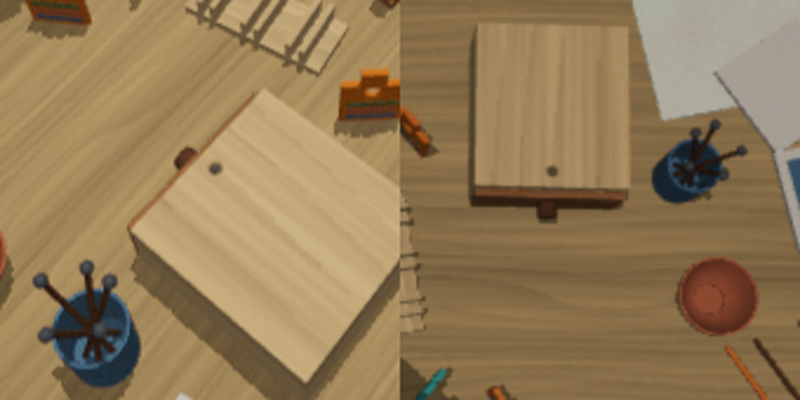

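Run:
```python
from lib import *
P=[.444,.346]; p=[*P,.2]; arm.movep(p,qbest(p,np.pi/2)[1]); arm.servo_line([*P,.11],rate=.15); arm.servo_line([*P,.074],rate=.05); st("pre")
arm.clamp(); o=st("grip"); arm.servo_line([*P,.084],rate=.04); st("up10"); arm.servo_line([*P,.23],rate=.15); st("lift")
h=T(CH,[-.093,0,.19])[0]; print("hole",h); p=h.tolist(); arm.movep(p,qbest(p,CH[2]+np.pi/2)[1]); p[2]=.163; arm.servo_line(p,rate=.1); arm.dwell(.3); st("over")
a=arm.grab_frame("scene")["color"][230:330,190:290,::-1];b=arm.grab_frame("top")["color"][130:230,310:410,::-1]
cv2.imwrite("pics/p1.png",cv2.resize(np.hstack([a,b]),(800,400),interpolation=cv2.INTER_CUBIC))
```

```text
pre t 78.9 p [0.4441 0.3463 0.0742] F [-0.5  0.2  1.8] open 0.0852 grip 0.0
grip t 79.5 p [0.4441 0.3466 0.0744] F [-0.7  1.1  1.3] open 0.0224 grip 58.7
up10 t 79.9 p [0.4441 0.3465 0.0846] F [-0.4  1.   0.5] open 0.0222 grip 58.9
lift t 81.0 p [0.4437 0.345  0.2288] F [ 0.2  0.1 -1.3] open 0.0228 grip 59.3
hole [ 0.63091954 -0.27519363  0.19      ]
over t 84.0 p [ 0.6313 -0.2752  0.1637] F [-0.6 -0.5 -1.4] open 0.0224 grip 59.3
```

View pics/p1.png

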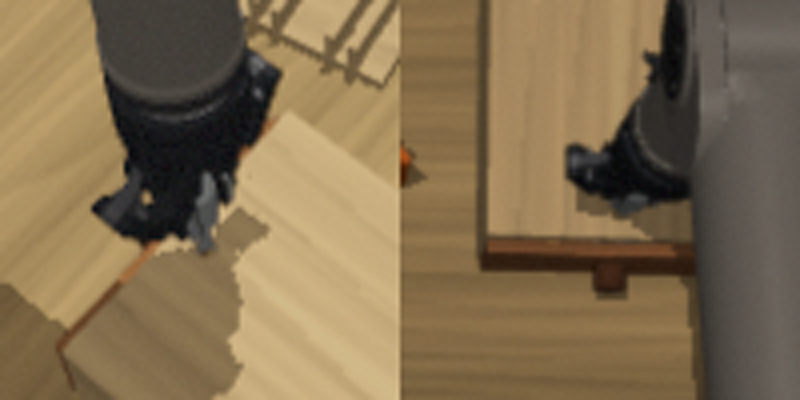

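Run:
```python
from lib import *
h=T(CH,[-.093,0,0])[0]
def down(x,y,z):
    while z>.1185:
        z-=.002; arm.servo_line([x,y,z],rate=.04); o=arm.get_obs(); f=o["wrist_force"]
        if f[2]>7 or np.hypot(f[0],f[1])>12: break
    print(np.round([x-h[0],y-h[1]],4),"z",round(z,4),np.round(o["ee_pos"],4),np.round(f,1)); return z
offs=[(0,0)]+[(r*np.cos(a),r*np.sin(a)) for r in(.002,.004) for a in np.arange(0,2*np.pi,np.pi/4)]
for dx,dy in offs:
    x,y=h[0]+dx,h[1]+dy
    arm.servo_line([x,y,.162],rate=.05); z=down(x,y,.162)
    if z<.135: break
```

```text
[0. 0.] z 0.118 [ 0.6313 -0.2752  0.1204] [-2.1  0.9  8.5]
```

Run:
```python
from lib import *
arm.release(); arm.dwell(.2); h=T(CH,[-.093,0,0])[0]; arm.servo_line([h[0],h[1],.26],rate=.12)
p=[.40,-.02,.30]; arm.movep(p,qbest(p,0)[1]); arm.dwell(.3); st()
a=arm.grab_frame("scene")["color"][220:370,170:320,::-1];b=arm.grab_frame("scene")["color"][110:260,230:380,::-1]
cv2.imwrite("pics/f1.png",cv2.resize(np.hstack([a,b]),(800,400),interpolation=cv2.INTER_CUBIC))
print(proj("s",T(CH,[[-.093,0,.136],[-.093,0,.096]])))
```

```text
t 93.8 p [ 0.4003 -0.0202  0.3   ] F [ 0.3 -0.7  0.1] open 0.0856 grip 0.0
[[239.74539369 284.73295942]
 [240.92227211 291.56623755]]
```

View pics/f1.png

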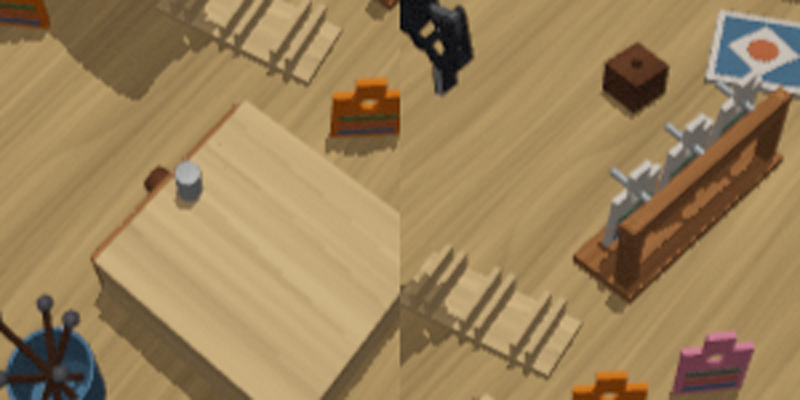

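The pin's head sits flush on the chest top at crop (188,182), the drawer is shut, and all three tiles hang on the pegs. I'm handing the job in.

```bash
python3 -c "
from plant import arm
print(arm.close_job())"
```

```text
the job is handed in; nothing more can be done
None
```

The job is handed in after about 94 s of robot time: all three white tiles hang on the pegs, both jars stand in the shut drawer, and the lock pin is fully home in the chest's top.

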